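# Extend the filling stand by one slot and hold its lock pin home

### The arm

A 6-joint arm with a two-finger parallel gripper is mounted at the origin on the work surface. World frame = base frame: x ahead of the robot, y to its left, z up, the work surface at z = 0. Lengths are in mm, angles in rad, forces in N, time in s.
With the tool pointing down it reaches from about 375 to 925 mm from the base axis. Payload 5.7 kg.
Tool frame: the origin (TCP) lies midway between the tips of the shut fingers; the grasp point (between the pads) lies 19 mm behind it; y points along the fingers, z is the direction in which the jaws open and shut, and the axes are right-handed (so a half turn about y gives the same grasp; the last joint's range is limited). The gripper opens to 85 mm and grips with 20 to 120 N. Pads are 22 mm wide; open, the fingers measure 114 mm over their backs; the gripper's body (76 mm by 85 mm) begins 54 mm behind the grasp point. The pads swing forward as they close: fully open they stand 13 mm farther back than shut.
Start: joints at [1.111, 0.359, 1.51, -0, 1.272, -0.115], TCP at [202.797, 564.656, 231.267] pointing down, gripper open.
Joint ranges: [-2.97, 2.97], [-1.01, 2.36], [0.21, 2.38], [-0.96, 4.11], [0.2, 2.71], [-2.98, 2.98]. Speed limits (rad/s): [2.39, 2.39, 3.14, 3.14, 3.14, 3.14].

### API

Orientations are given as a unit quaternion [x, y, z, w].
In Python, from cell import status, optics, job_done gives the robot as it stands.
- The arm moves only by the tool play_rows, never from a script. Its argument "moves" is a list of rows, each a list of 7 numbers: the shift along the world's x, y, z in mm, then the turn, a rotation vector about the world's x, y, z in rad, then the closure, from -1 (fully open) to 1 (shut). A call has 1 to 20 rows; each row shifts and turns the pose as measured when the row begins; what a row does not reach is not made up. A row lasts 1/10 s, in which the tool goes at most 50 mm and 8.59 degrees, less where a joint would pass 70% of its speed; a pose out of reach is approached as far as the arm can. A call is refused whole if a number of a shift passes 50 or a number of a turn 0.15, either way. A call with a gripper value outside its range is refused whole. The fingers move at their own pace and stop on an object; "force" is the grip in N (left out, the last holds). Time passes only in rows, so rows that do not move let the fingers close. It gives the time, the measured TCP pose, the force and the opening at its end, in the units of the state.
- status.get_state(): the state, without advancing time (a new reading comes with each control period).
- optics.snapshot(name): name is "scene" or "top"; returns a dict with "img" (400x640x3 uint8, red, green, blue), "K" (3x3 intrinsics, pixels), "rvec" (rotation vector, rad) and "tvec" (3), from world to camera coordinates, as OpenCV has them. Camera axes: x right, y down, z forward; pixel columns grow to the right and rows downward; lengths in mm; the calibration is good to about 2 mm. A picture is of the moment at which its call begins. There is no depth.
- job_done(): hands the job in, once; it reports no verdict.
The state is a dict: "t": time; "joint_positions": joint angles; "dq": joint speeds; "tau": joint torques, N m; "position": TCP position; "tool_rot": TCP orientation; "force": force on the tool from outside, world axes, zero at the start; "torque": the same for the moment, N m; "opening": finger opening in mm.
Only numpy, scipy, OpenCV 4.12 (cv2) and the standard library are available. Lean on these libraries where they do the work, as an engineer would, in place of code of your own. Each camera call takes 0.05 s, during which the arm holds its last target. There are 200 camera calls.

### The job

The flask's filling stand has to come out one slot further: pull up its lock knob, slide the section outwards, flask end first, and let the pin drop into the very next slot of the strip, keeping the flask upright in its tray and leaving the other things on the bench alone. The spring is tired and leaves the pin only half in, so press the knob fully down and finish while still holding it there, pin fully home, so that I can tighten the nut: do not let go.

Things in the scene. Friction and masses are not known exactly. Their poses are not given: they have to be found in the camera images.
- rail: fixed aluminium channel of the stand on two feet, 246 mm long, 40 mm wide, top 45 mm above the bench; reaches from x = -101 to 145 mm. Origin: on the bench straight below the first slot. x axis: along the channel, the way the section slides out (towards the flask); z up. A steel strip with slots across it closes the channel's top.
- first_slot (a point): centre of the first slot, 45 mm above the bench, where the pin starts. The NEXT slot's centre lies 38 to 62 mm further along rail x, different on every stand: seen on the strip ahead of the saddle, or felt (the pin, riding on the strip by its spring, drops in and blocks the section). Another, unwanted slot lies 40 mm beyond it. Slots are 11 mm long in x, the pin 8 mm thick with a round nose.
- section (a joint): travel of the sliding section along rail x in m: 0 at the start (pin in first slot, 1.5 mm play either way), grows outwards, limit 0.115. The section is a grey saddle over the rail (56 mm along x, 84 mm across, flat top 58 mm above the bench), with a steel tube along each side of the rail and the flask's tray at their outer end. Slides with about 1.5 N of friction.
- plunger (a joint): height of knob and pin over fully home, in m; they slide straight up and down in the saddle. 0: home, pin 14 mm deep; 0.006: start, where the spring leaves it over a slot (half in, locked); 0.014: nose level with the strip's top, section free above this; between slots the pin rests on the strip here; limit 0.024. Spring 400 N/m: 4 N lifts it to 0.016, 2.5 N keeps it home.
- knob (a point): centre of the black lock knob, an upright cylinder 24 mm across and 28 mm high, standing above the middle of the saddle over a brass boss 20 mm across. Its centre is 85 mm above the bench when fully home (plus the plunger value). It moves with section and plunger.
- tray (a point): centre of the floor of the flask's white round tray, 19 mm above the bench, 232 mm ahead of the knob along rail x; tray 84 mm across, inside 76 mm, rim 19 mm above its floor. It moves with the section.
- flask: conical glass flask standing loose in the tray, 68 mm across the foot, 108 mm high; origin at the centre of its underside, z up.
- beaker: bystander, to be left alone: glass beaker, open cup 66 mm across, 75 mm high; origin at the centre of its underside
- jar: bystander, to be left alone: brown glass jar with white cap, 60 mm across, 75 mm high; origin at the centre of its underside
- wrench: bystander, to be left alone: steel spanner 160 mm long, lying flat; origin at the centre of its underside
- wash_bottle: bystander, to be left alone: white plastic bottle 68 mm across, 170 mm high; origin at the centre of its underside
- tip_box: bystander, to be left alone: clear plastic box 120 x 85 x 60 mm; origin at the centre of its underside
- small_flask: bystander, to be left alone: small conical glass flask 51 mm across the foot, 81 mm high; origin at the centre of its underside
- reagent: bystander, to be left alone: brown glass bottle, 72 mm across, 130 mm high; origin at the centre of its underside
Mind the look-alikes: they are no part of the job. Leave any pink look-alike of the flask alone.

How it is judged (in metres and radians):
On the way, in this order (a step that is already met when the one before it is completed fails the run):
1. the pin is pulled clear of its slot (value of joint plunger above 0.0125 m), for 0.1 s.
2. the section is slid out off its first slot (value of joint section above 0.02 m), for 0.1 s.
At the end, for the whole second after the job is handed in: The pin is in the next slot (section at 34 to 66 mm, which with the pin down is that slot only) and held fully home (plunger within 2.5 mm of its end) by the fingers on the knob (more than 1.5 N); the flask stands upright (within 0.15 rad) and still in its tray, within 12 mm of the tray's centre (value of joint section between 0.034 and 0.066 m and value of joint plunger below 0.0025 m and contact force between the fingers and plunger above 1.5 N and linear speed of flask below 0.02 m/s and angle between flask's own z axis and vertical below 0.15 rad and distance between flask and tray below 0.012 m); the arm keeps its last pose, push and grip.
It fails at once if the flask tips over (angle between flask's own z axis and vertical above 0.4 rad).
It fails at once if a bystander is pushed more than 30 mm or tipped over (distance of any of beaker, jar, wrench, wash_bottle, tip_box, small_flask, reagent from where it was at the start of the episode above 0.03 m or angle between any of beaker, jar, wrench, wash_bottle, tip_box, small_flask, reagent's own z axis and vertical above 0.5 rad).
It also fails if it takes over 35 s, if anything falls off the work surface, if the arm or the gripper's body presses on something with over 40 N, if the wrist force passes 120 N, or if a joint passes its speed limit or range.

## Working session

There is one attempt and no reset: what is moved stays moved. The work goes in short steps, Python scripts to look and compute and a tool call to move; the robot and the scene stay as the last step left them, time stands still between calls to the robot, and variables do not carry over. Pictures are saved under pics/ and viewed, about 8 in all and at most 12, crops included, and the job is handed in when it is done.

Besides the shell and the picture viewer there is one more tool, called after "Call:" as name(argument=value, ...), one argument or row to a line, values as JSON. play_rows: Moves the arm, as the interface text tells. Its arguments: {"type":"object","properties":{"moves":{"type":"array"},"force":{"type":"number"}},"required":["moves"]}

```bash
mkdir -p pics; python3 - <<'E'
from cell import status, optics
import cv2
print(status.get_state())
for n in("scene","top"):
    s=optics.snapshot(n); cv2.imwrite(f"pics/{n}0.png",s["img"][:,:,::-1]); print(n,s["K"],s["rvec"],s["tvec"])
E
```

```text
{'t': 0.0, 'joint_positions': array([ 1.11088176e+00,  3.59499509e-01,  1.51144630e+00, -3.56263615e-05,
        1.27246061e+00, -1.15124725e-01]), 'dq': array([-0.00084757, -0.00073222, -0.00119669,  0.00041786, -0.00013276,
        0.00074506]), 'tau': array([-1.97737636e-04, -5.27620196e+01, -2.78623402e+01, -5.44481063e-04,
        1.33336775e-02, -1.02846721e-05]), 'position': array([202.53139076, 564.06802215, 230.45155536]), 'tool_rot': array([ 0.69724387, -0.12146529,  0.12112468, -0.69600717]), 'force': array([ 0.30003509, -0.42234857,  0.41004591]), 'torque': array([ 0.00532827,  0.00551644, -0.01331742]), 'opening': 85.06667683455844}
scene [[399.03712336   0.         326.26888655]
 [  0.         399.03712336 202.11334513]
 [  0.           0.           1.        ]] [ 2.19362309  1.52561299 -0.42448406] [-203.9841277  -371.52634087 1738.16336891]
top [[482.718714     0.         309.61552206]
 [  0.         482.718714   205.55467232]
 [  0.           0.           1.        ]] [ 2.14061507 -2.11838055  0.19698777] [  14.02545587  521.84118343 1652.55903824]
```

View pics/scene0.png

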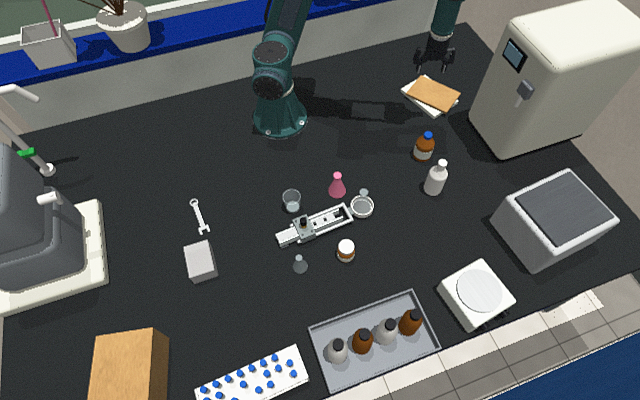

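View pics/top0.png

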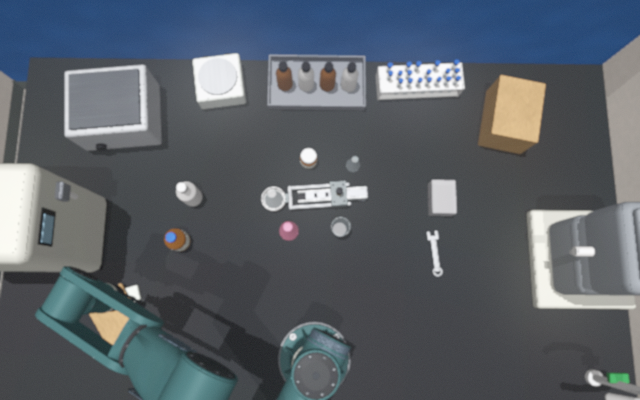

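The scene view shows the stand in mid-bench: knob at about (303,222), flask in its tray at about (361,205). In the top view the knob is at about (341,190) and the tray at (273,198). The beaker, pink flask, jar and small flask stand near the rail. I'll zoom in on both views.

```bash
python3 - <<'E'
import cv2,numpy as np
a=cv2.imread("pics/top0.png")[140:250,250:380]; b=cv2.imread("pics/scene0.png")[165:280,265:395]
cv2.imwrite("pics/c.png",np.vstack([cv2.resize(a[:100],(650,500)[::1],interpolation=2)[:300*1+0] if 0 else cv2.resize(a[30:90],None,fx=6,fy=6,interpolation=2)[:, :780],cv2.resize(b[5:45+0] if 0 else b[10:85],None,fx=6,fy=6,interpolation=2)[:240+200,:780]])[:800])
print(cv2.imread("pics/c.png").shape)
E
cat > h.py <<'E'
import numpy as np,cv2
from cell import optics,status
def cam(n):
    s=optics.snapshot(n); R=cv2.Rodrigues(np.array(s["rvec"],float))[0]; return s,s["K"],R,np.array(s["tvec"],float).ravel()
def ray(c,u,v,z):
    _,K,R,t=c; d=R.T@np.linalg.inv(K)@[u,v,1]; o=-R.T@t; return o+d*(z-o[2])/d[2]
def proj(c,p):
    _,K,R,t=c; q=K@(R@np.array(p,float)+t); return q[:2]/q[2]
E
python3 - <<'E'
from h import *
a=cam("top");b=cam("scene")
print(ray(a,341,190,99),ray(b,303,222,99))
print(ray(a,273,198,38),ray(b,361,207,38))
for n,u,v in(("beaker",341,228),("pink",289,230),("jar",308,158),("sf",353,163)): print(n,ray(a,u,v,75))
print("cams",-a[2].T@a[3],-b[2].T@b[3])
E
```

```text
(800, 780, 3)
[567.65690105 -87.50761126  99.        ] [578.34794169 -80.57209403  99.        ]
[549.11146136 149.61859813  38.        ] [561.85944858 145.41771854  38.        ]
beaker [439.42048887 -88.96340029  75.        ]
pink [430.60004628  89.43154716  75.        ]
jar [686.85870955  26.96809268  75.        ]
sf [ 670.47759756 -131.60756419   75.        ]
cams [ 217.89976344   26.04827196 1719.10077937] [1205.52925203 -222.35836796 1303.11519906]
```

View pics/c.png

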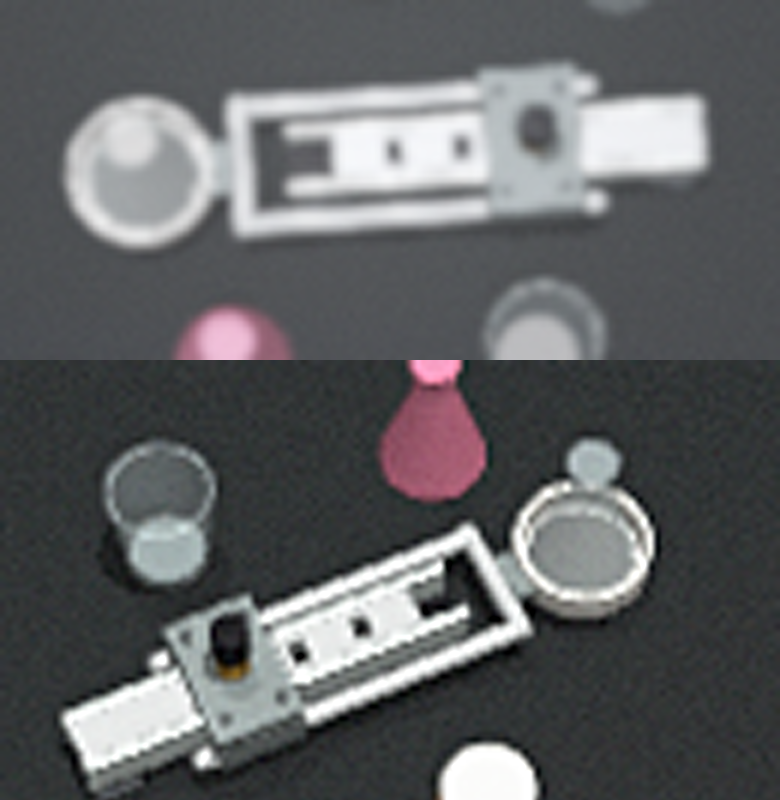

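The crop shows the dark knob over the saddle and two dark slots on the strip ahead of it: crop (463,148) and (394,152) in the top view, (300,652) and (361,627) in the scene view. The tray rim is centred at (140,172) and (583,547). I'll measure these now.

```bash
cat > m.py <<'E'
from h import *
def tri(a,ua,b,ub):
    A=[];B=[]
    for c,u in((a,ua),(b,ub)):
        o=-c[2].T@c[3]; d=c[2].T@np.linalg.inv(c[1])@[*u,1]; d/=np.linalg.norm(d); P=np.eye(3)-np.outer(d,d); A.append(P);B.append(P@o)
    x=np.linalg.lstsq(np.vstack(A),np.hstack(B),rcond=None)[0]; return x
def dark(c,x0,y0,x1,y1,th):
    g=c[0]["img"][y0:y1,x0:x1].max(2).astype(float); w=np.clip(th-g,0,None); y,x=np.mgrid[y0:y1,x0:x1]
    return np.array([(w*x).sum(),(w*y).sum()])/w.sum(), (w>0).sum(), g.min()
E
python3 - <<'E'
from m import *
a=cam("top");b=cam("scene")
T=lambda u,v:(250+(u-2.5)/6,170+(v-2.5)/6); S=lambda u,v:(265+(u-2.5)/6,175+(v-2.5-360)/6)
ka=dark(a,335,183,345,198,95);kb=dark(b,298,213,309,227,60);print(ka,kb)
k=tri(a,ka[0],b,kb[0]);print("knob",k,ray(a,*ka[0],91),ray(b,*kb[0],91))
tr=[ray(a,*T(140,172),38),ray(b,*S(583,547),38)];print("tray",tr)
for n,p,q,w,v in(("s1",(463,148),(300,652),0,0),("s2",(394,152),(361,627),0,0)):
    print(n,ray(a,*T(*p),45),ray(b,*S(*q),45),tri(a,T(*p),b,S(*q)))
for c in (a,b):
  for pt in ((k if 0 else (573,-84,99)),): print(proj(c,pt))
# boss/ corners of saddle
for nm,p in(("sad1",(478,68)),("sad2",(575,63)),("sad3",(585,212)),("sad4",(490,217))): print(nm,ray(a,*T(*p),58))
for nm,p in(("sad1",(305,710)),("sad2",(213,748)),("sad3",(165,628)),("sad4",(250,597))): print(nm,ray(b,*S(*p),58))
E
```

```text
(array([339.23529412, 192.43529412]), np.int64(13), np.float64(77.0)) (array([302.52807646, 220.25448029]), np.int64(68), np.float64(0.0))
knob [562.79802439 -80.28767994  83.74590023] [560.73530219 -81.97013311  91.        ] [567.1752465 -78.9874034  91.       ]
tray [array([548.20435254, 149.89288261,  38.        ]), array([557.93557847, 150.05128281,  38.        ])]
s1 [563.36640364 -40.79529132  45.        ] [569.36973516 -37.19511535  45.        ] [565.383933   -38.64136623  38.34105659]
s2 [ 5.60505907e+02 -9.57715622e-02  4.50000000e+01] [566.20761838   2.49578442  45.        ] [562.38914991   1.72731102  38.44198259]
[339.97639594 188.46722733]
[301.54939785 221.0115564 ]
sad1 [608.83800346 -48.93322677  58.        ]
sad2 [ 612.50221681 -106.0509022    58.        ]
sad3 [ 523.36832363 -111.58904983   58.        ]
sad4 [519.79641841 -56.16745157  58.        ]
sad1 [612.65302227 -48.99606932  58.        ]
sad2 [ 617.09807819 -106.54574489   58.        ]
sad3 [ 533.05802998 -108.4756157    58.        ]
sad4 [530.7739617  -54.69585248  58.        ]
```

```bash
python3 - <<'E'
from scipy.spatial.transform import Rotation as R
from cell import status
import numpy as np
s=status.get_state();M=R.from_quat(s["tool_rot"]).as_matrix();print(M.round(3),s["t"])
r=np.array([-.0715,.9974,0])
for name,z in(("along",r),("across",np.array([r[1],-r[0],0]))):
  for sg in(1,-1):
    y0=np.array([0,0,-1.])
    # find which tool axis is pointing
    Z=sg*z;Y=np.cross(Z,np.array([0,0,-1.])); 
    for X,Yv in ((np.array([0,0,-1.]),Y),(np.cross(y0,Z),y0)):
      T=np.c_[X,Yv,Z]; print(name,sg,"x-down" if X[2]<-.5 else "y-down",np.round((R.from_matrix(T)*R.from_matrix(M).inv()).as_rotvec(),3))
E
```

```text
[[ 0.941 -0.     0.338]
 [-0.338 -0.001  0.941]
 [-0.    -1.    -0.001]] 0.3
along 1 x-down [0.216 1.565 0.326]
along 1 y-down [ 0.001 -0.     0.416]
along -1 x-down [ 2.017 -0.278 -1.992]
along -1 y-down [-0.000e+00 -1.000e-03 -2.725e+00]
across 1 x-down [ 1.311  0.993 -0.898]
across 1 y-down [ 0.000e+00 -1.000e-03 -1.154e+00]
across -1 x-down [-1.087  1.435  1.509]
across -1 y-down [1.000e-03 0.000e+00 1.987e+00]
```

Call:
play_rows(
  moves=[
    [24,-42,0,0,0,0.03,-1],
    [24,-42,0,0,0,0.03,-1],
    [24,-42,0,0,0,0.03,-1],
    [24,-42,0,0,0,0.03,-1],
    [24,-42,0,0,0,0.03,-1],
    [24,-42,0,0,0,0.03,-1],
    [24,-42,0,0,0,0.03,-1],
    [24,-42,0,0,0,0.03,-1],
    [24,-42,0,0,0,0.03,-1],
    [24,-42,0,0,0,0.03,-1],
    [24,-42,0,0,0,0.03,-1],
    [24,-42,0,0,0,0.03,-1],
    [24,-42,0,0,0,0.03,-1],
    [24,-42,0,0,0,0.03,-1],
  ],
)

```text
t: 1.7
position: [544.1, -38.8, 232.9]
tool_rot: [-0.704, -0.038, 0.034, 0.709]
force: [1.8, 1.2, 0.2]
opening: 85.1
```

Call:
play_rows(
  moves=[
    [25,-41,0,0,0,0,-1],
    [0,0,-40,0,0,0,-1],
    [0,0,-40,0,0,0,-1],
    [0,0,0,0,0,0,-1],
    [0,0,0,0,0,0,-1],
  ],
)

```text
t: 2.2
position: [576.2, -90.7, 153.2]
tool_rot: [-0.706, -0.039, 0.028, 0.707]
force: [0.2, 0.4, -0.2]
opening: 85.3
```

```bash
python3 - <<'E'
from m import *
from scipy.spatial.transform import Rotation as R
s=status.get_state();M=R.from_quat(s["tool_rot"]).as_matrix();print(s["t"],s["position"],M.round(3),s["force"],s["joint_positions"])
a=cam("top");b=cam("scene")
for c in(a,b):print(proj(c,s["position"]),proj(c,(569.5,-80,58)))
A=cv2.resize(a[0]["img"][160:230,285:385],None,fx=7.8,fy=7.8,interpolation=2)[:300*2,:]
B=cv2.resize(b[0]["img"][170:250,260:360],None,fx=7.8,fy=7.8,interpolation=2)
cv2.imwrite("pics/c2.png",cv2.resize(np.vstack([A,B]),None,fx=.7,fy=.7,interpolation=3)[:,:,::-1])
E
```

```text
2.2 [576.18936054 -90.70321369 153.20594212] [[ 0.995  0.014 -0.095]
 [ 0.095  0.003  0.996]
 [ 0.015 -1.     0.001]] [ 0.16120411  0.44926897 -0.20842426] [-0.27879973  0.40857872  1.64728828  0.00753647  1.07274039 -1.94803371]
[343.09261234 184.0711071 ] [338.05232357 191.91693686]
[298.9772433  214.69590103] [302.98671307 225.32959804]
```

View pics/c2.png

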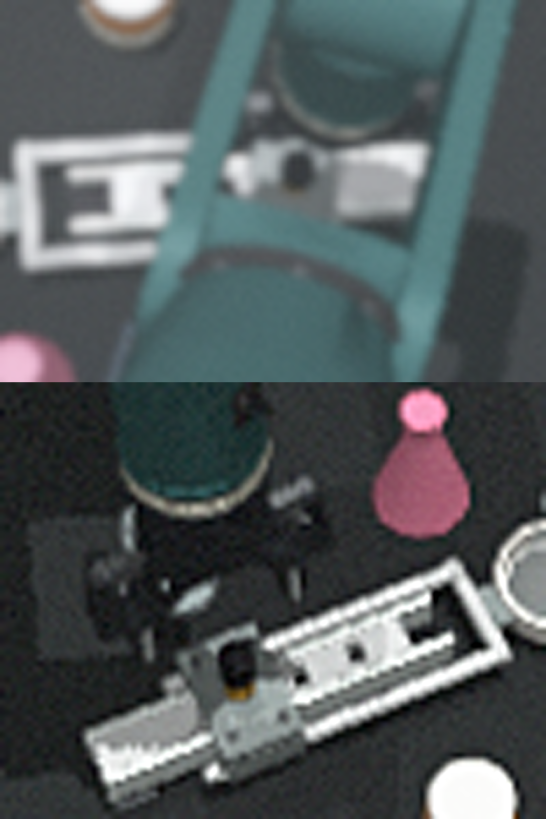

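The scene crop shows the open gripper above and slightly behind the knob, fingertips at crop (148,660) and (295,600), with nothing touching the stand. I'll correct the pose and descend.

Call:
play_rows(
  moves=[
    [-6.7,10.7,0,-0.003,0.014,-0.023,-1],
    [0,0,-25,0,0,0,-1],
    [0,0,0,0,0,0,-1],
  ],
)

```text
t: 2.6
position: [572.9, -78.8, 135.2]
tool_rot: [0.708, 0.03, -0.022, -0.705]
force: [-0.5, -0.2, 0.0]
opening: 85.4
```

Call:
play_rows(
  moves=[
    [-3,-1.2,-20,0,0.01,-0.003,-1],
    [0,0,-20,0,0,0,-1],
    [0,0,-20,0,0,0,-1],
    [0,0,0,0,0,0,-1],
    [0,0,0,0,0,0,-1],
  ],
)

```text
t: 3.1
position: [577.2, -79.8, 85.4]
tool_rot: [0.709, 0.032, -0.02, -0.704]
force: [-0.0, -0.4, 1.0]
opening: 85.4
```

```bash
python3 - <<'E'
from m import *
from scipy.spatial.transform import Rotation as R
s=status.get_state();M=R.from_quat(s["tool_rot"]).as_matrix();print(s["t"],s["position"],M.round(3),s["force"])
b=cam("scene")
print(proj(b,s["position"]))
cv2.imwrite("pics/c3.png",cv2.resize(b[0]["img"][180:250,260:360],None,fx=7,fy=7,interpolation=2)[:,:,::-1])
E
```

```text
3.1 [577.24455338 -79.82923349  85.41159145] [[ 0.997  0.017 -0.074]
 [ 0.074 -0.007  0.997]
 [ 0.016 -1.    -0.008]] [-0.00711442 -0.35218519  0.99646406]
[303.31734577 223.5164736 ]
```

View pics/c3.png

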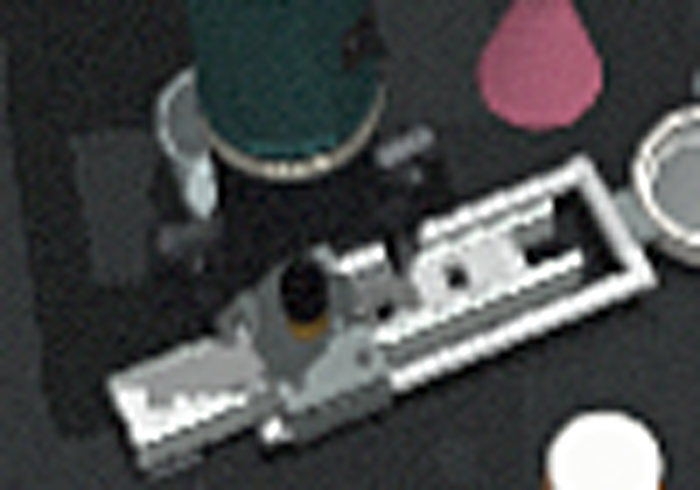

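```bash
python3 - <<'E'
from m import *
from scipy.spatial.transform import Rotation as R
s=status.get_state();M=R.from_quat(s["tool_rot"]).as_matrix();p=s["position"]
b=cam("scene")
for sg in(1,-1):
  for o in (42.5,57):
    for x in(-11,11):
      for bk in (0,13):
        print(sg,o,x,bk,((proj(b,p+M@[x,-bk,sg*o])-[260,180])*7).round())
for q in((577,-80,77),(577,-80,105),(569,-80,105),(569,-80,77)):print(q,((proj(b,q)-[260,180])*7).round())
i=b[0]["img"][180:250,260:360].astype(float);i=(255*(i/255)**.45).astype(np.uint8)
cv2.imwrite("pics/c4.png",cv2.resize(i,None,fx=7,fy=7,interpolation=2)[:,:,::-1])
E
```

```text
1 42.5 -11 0 [373. 255.]
1 42.5 -11 13 [373. 242.]
1 42.5 11 0 [391. 291.]
1 42.5 11 13 [391. 278.]
1 57 -11 0 [400. 245.]
1 57 -11 13 [400. 232.]
1 57 11 0 [418. 280.]
1 57 11 13 [418. 267.]
-1 42.5 -11 0 [215. 318.]
-1 42.5 -11 13 [212. 306.]
-1 42.5 11 0 [231. 355.]
-1 42.5 11 13 [229. 342.]
-1 57 -11 0 [187. 329.]
-1 57 -11 13 [185. 316.]
-1 57 11 0 [204. 366.]
-1 57 11 13 [201. 353.]
(577, -80, 77) [304. 312.]
(577, -80, 105) [301. 286.]
(569, -80, 105) [295. 272.]
(569, -80, 77) [298. 299.]
```

View pics/c4.png

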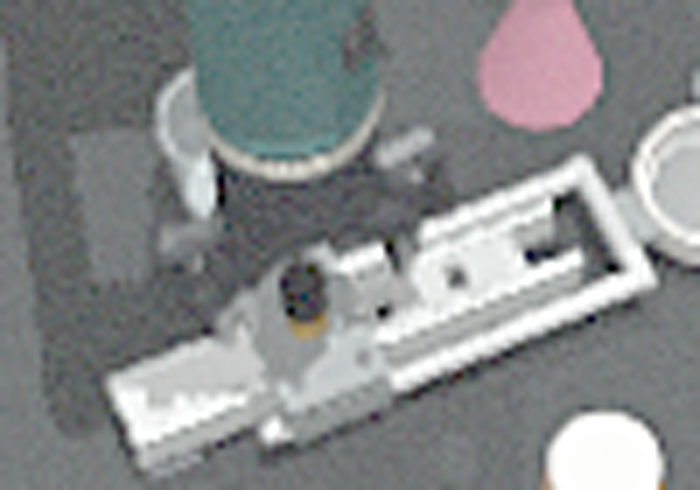

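The scene crop shows the right finger at about (399,255), within a few crop pixels of its projection. The knob spans rows 260–318 around column 302, so it is near x 571, y -79.5.

Call:
play_rows(
  moves=[
    [-7,0.3,-8,-0.007,0.015,0,-1],
    [-1,0,-8,0,0,0,-1],
    [0,0,0,0,0,0,-1],
    [0,0,0,0,0,0,-1],
  ],
)

```text
t: 3.6
position: [569.9, -79.8, 70.8]
tool_rot: [0.712, 0.028, -0.025, -0.701]
force: [0.3, 0.5, 0.2]
opening: 85.2
```

Call:
play_rows(
  moves=[
    [0,0,0,0,0,0,1],
    [0,0,0,0,0,0,1],
    [0,0,0,0,0,0,1],
    [0,0,0,0,0,0,1],
    [0,0,0,0,0,0,1],
    [0,0,0,0,0,0,1],
  ],
  force=50,
)

```text
t: 4.2
position: [570.0, -80.0, 70.9]
tool_rot: [0.712, 0.027, -0.025, -0.701]
force: [-0.3, -0.3, 0.2]
opening: 22.6
```

Call:
play_rows(
  moves=[
    [0,0,3,0,0,0,1],
    [0,0,3,0,0,0,1],
    [0,0,3,0,0,0,1],
    [0,0,3,0,0,0,1],
    [0,0,0,0,0,0,1],
  ],
)

```text
t: 4.7
position: [570.0, -79.9, 83.3]
tool_rot: [0.712, 0.027, -0.025, -0.701]
force: [1.6, -0.5, -5.1]
opening: 22.5
```

Lifted 12.4 mm with about 5 N of pull, which matches the spring, so the pin should be clear. Now I slide gently.

Call:
play_rows(
  moves=[
    [0,1,0,0,0,0,1],
    [-0.1,2,0,0,0,0,1],
    [-0.2,3,0,0,0,0,1],
    [-0.2,3,0,0,0,0,1],
    [-0.2,3,0,0,0,0,1],
    [-0.2,3,0,0,0,0,1],
    [-0.2,3,0,0,0,0,1],
    [-0.2,3,0,0,0,0,1],
    [-0.2,3,0,0,0,0,1],
    [-0.1,2,0,0,0,0,1],
    [0,1,0,0,0,0,1],
    [0,0,0,0,0,0,1],
  ],
)

```text
t: 5.9
position: [567.6, -50.4, 82.6]
tool_rot: [0.712, 0.027, -0.025, -0.701]
force: [0.3, -1.0, -4.3]
opening: 22.7
```

Call:
play_rows(
  moves=[
    [0,1,-1.5,0,0,0,1],
    [0,1,-1.5,0,0,0,1],
    [0,0.5,-1,0,0,0,1],
    [0,0,-0.5,0,0,0,1],
  ],
)

```text
t: 6.3
position: [567.6, -48.2, 78.6]
tool_rot: [0.712, 0.027, -0.025, -0.701]
force: [-1.8, -1.2, 4.4]
opening: 22.9
```

Pin is on the strip (upward force 4.4 N, z 78.6). I creep forward under light downward push until it drops.

Call:
play_rows(
  moves=[
    [-0.1,1,-0.3,0,0,0,1],
    [-0.1,1,-0.3,0,0,0,1],
    [-0.1,1,-0.3,0,0,0,1],
    [0,1,-0.3,0,0,0,1],
    [0,1,-0.3,0,0,0,1],
  ],
)

```text
t: 6.8
position: [567.2, -43.7, 77.9]
tool_rot: [0.713, 0.027, -0.025, -0.701]
force: [-1.4, -0.4, -0.0]
opening: 22.9
```

Call:
play_rows(
  moves=[
    [0,1,-0.5,0,0,0,1],
    [0,1,-0.5,0,0,0,1],
    [0,0.5,-0.5,0,0,0,1],
  ],
)

```text
t: 7.1
position: [566.9, -40.0, 75.4]
tool_rot: [0.712, 0.027, -0.025, -0.701]
force: [-0.8, -1.0, -2.5]
opening: 22.7
```

It is dropping: z 75.4 at about 40 mm of travel, against roughly 41 mm from the picture. Now I press it home.

Call:
play_rows(
  moves=[
    [0,0,-2,0,0,0,1],
    [0,0,-2,0,0,0,1],
    [0,0,-2,0,0,0,1],
    [0,0,-2,0,0,0,1],
    [0,0,-1,0,0,0,1],
  ],
)

```text
t: 7.6
position: [566.9, -39.8, 65.9]
tool_rot: [0.712, 0.027, -0.025, -0.701]
force: [-1.2, -1.2, 1.8]
opening: 22.4
```

Call:
play_rows(
  moves=[
    [0,0,-1.5,0,0,0,1],
    [0,0,-1.5,0,0,0,1],
    [0,0,-1.5,0,0,0,1],
    [0,0,-1.5,0,0,0,1],
  ],
)

```text
t: 8.0
position: [567.1, -39.8, 65.0]
tool_rot: [0.712, 0.027, -0.025, -0.701]
force: [-4.9, -0.0, 15.3]
opening: 22.8
```

```bash
python3 - <<'E'
from m import *
a=cam("top");b=cam("scene")
A=a[0]["img"][140:240,250:350];B=b[0]["img"][165:265,285:385]
i=np.hstack([A,B]); cv2.imwrite("pics/c5.png",cv2.resize(i,None,fx=4,fy=4,interpolation=2)[:,:,::-1])
s=status.get_state();print(s["t"],s["position"],s["force"],s["opening"],s["dq"].round(4))
E
```

```text
8.1 [567.05361662 -39.83034497  64.97101766] [-5.57695878 -0.63925688 16.05757819] 23.01286255030477 [ 0.0013  0.0004 -0.0014 -0.0003  0.001   0.0016]
```

View pics/c5.png

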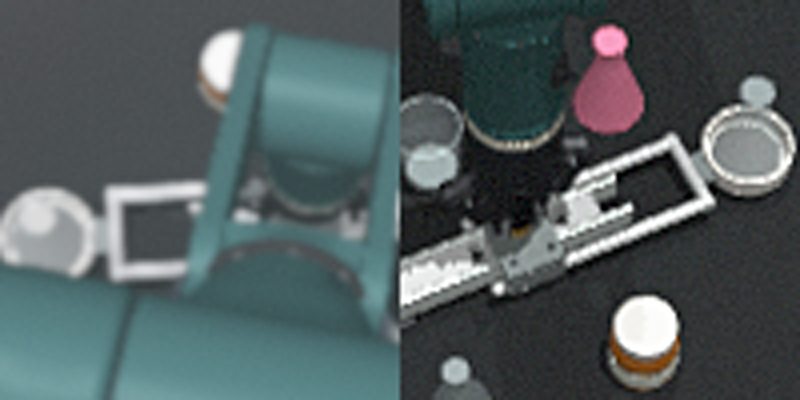

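The picture shows the section slid out. The flask stands upright in its tray (scene half, tray at about (748,150)) and the beaker, jar and pink flask look untouched. The push is steady at 16 N, so I'm handing in.

```bash
python3 -c "
from cell import job_done,status
print(job_done()); s=status.get_state(); print(s['t'],s['position'],s['force'])"
```

```text
the job is handed in; nothing more can be done
None
the job is handed in; nothing more can be done
```

I gripped the knob, lifted it about 12 mm (about 5 N of pull), and slid the section outwards. I then let the pin ride the strip until it dropped into the next slot at about 40 mm of travel. I pressed the knob fully down, and the job was handed in with the gripper still holding it there.

**Last checks, just before handing in (t ≈ 8.1 s):**
- **Pin:** the tool was 6 mm below the height where it first gripped the knob, which is the full-home depth. The downward push was steady at about 16 N. I worked out the plunger height from the tool's position; I could not read it directly.
- **Slot:** the 40 mm of travel agrees with about 41 mm measured from the first pictures, and the unwanted slot lay about 40 mm further on. In the last picture the gripper hid the strip there, so I could not confirm the slot by eye.
- **Flask and bystanders:** the flask looked upright and central in its tray. The beaker, jar and pink flask, the only ones fully in view in that last picture, looked untouched. I judged this by eye and did not measure it.

**Disagreement:** the two cameras differed by 6–10 mm across the rail, more than the stated 2 mm. I used a position between the two, close to the scene camera's; the grip opening was 22.6 mm on the 24 mm knob. After handing in, the robot gave no further readings.

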